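Turn the tool carousel and fetch the red screwdriver

ROBOT

A 6-joint arm with a two-finger parallel gripper is mounted at the origin on a cart in front of the work surface, level with it; the furniture and walls round the work are solid. World frame = base frame: x ahead of the robot, y to its left, z up, the work surface at z = 0. Lengths are in m, angles in rad, forces in N, time in s.
With the tool pointing down it reaches from about 0.35 to 0.775 m from the base axis. Payload 7.3 kg.
Tool frame: the origin (TCP) lies at the centre of the arm's flange, where the gripper is bolted on; the fingertips stand 178 mm ahead of it and the grasp point (between the pads) lies robot.pinch_z ahead of it (robot.pinch_z is the distance from the TCP to the grasp point, in m); x points along the fingers, z is the direction in which the jaws open and shut, and the axes are right-handed (so a half turn about x gives the same grasp; the last joint's range is limited). The gripper opens to 92 mm and grips with 3 to 60 N. Pads are 19 mm wide; open, the fingers measure 130 mm over their backs; the gripper's body (75 mm by 190 mm) begins 47 mm behind the grasp point.
Start: joints at [-1.39, 0.342, 1.524, -0, 1.275, -0.146], TCP at [0.169, -0.497, 0.405] pointing down, gripper open.
Joint ranges: [-2.53, 2.53], [-0.77, 2.02], [0.04, 2.7], [-1, 4.14], [0.28, 2.66], [-3.11, 3.11]. Speed limits (rad/s): [2.57, 2.57, 3.14, 3.14, 3.14, 3.14].

INTERFACE

Orientations are given as [roll, pitch, yaw] about the fixed x, y, z axes, in that order (R = Rz(yaw) Ry(pitch) Rx(roll)).
In Python, from cell import robot gives the robot as it stands.
- The arm moves only by the shell command python3 -m jog 'ROWS' [FORCE]. ROWS is JSON, a list of rows, each an object of numbers: "fingers": the closure, from 0 (fully open) to 1 (shut); "x", "y", "z": the shift along the tool's x, y, z in cm; "spin": the turn about the tool's x in degrees. A call has 1 to 5 rows; each row is the pose to reach, as a shift and turn from the pose commanded when the call began, along the tool's axes at that moment; what a row does not reach only later rows make up. A row lasts 1/8 s, in which the tool goes at most 62.5 mm and 10.7 degrees, less where a joint would pass 70% of its speed; a pose out of reach is approached as far as the arm can. A call with a gripper value outside its range is refused whole. The fingers move at their own pace and stop on an object; FORCE is the grip in N (left out, the last holds). Time passes only in rows, so rows that repeat a pose let the fingers close. It gives the time, the measured TCP pose, the force and the opening at its end, in the units of the state.
- robot.observe(): the state, without advancing time (a new reading comes with each control period).
- robot.read_camera(name): name is "side" or "top" or "wrist"; returns a dict with "color" (480x640x3 uint8, red, green, blue), "mtx" (3x3 intrinsics, pixels), "k1" (the pictures are not rectified: a ray, as slopes to the right and down, at radius r is drawn at 1 + k1 r^2 times it, then the intrinsics apply), "view" (4x4, takes a point from world to camera coordinates); the wrist camera has in their place "T_tool_cam" (4x4, takes a point from camera to tool coordinates, whose origin is the TCP and whose axes are the tool frame's). Camera axes: x right, y down, z forward; pixel columns grow to the right and rows downward; lengths in m; the calibration is good to about 2 mm. A picture is of the moment at which its call begins: read the wrist's pose just before it. There is no depth.
- robot.hand_in(): hands the job in, once; it reports no verdict.
Trained networks look in a picture, given as the dict that the camera call returned (one of the last four; its "shot" number tells which), for a name from the list of things; names that differ only in an ending like _2 or _b are one class to them, and where a whole thing is asked for, a point or a joint stands for the part that bears it (a point fixed in the world has none). Each returns a list of dicts, best first, with "conf" (0 to 1); they miss things now and then, are a little off and sometimes report something else, mostly with a low value. They report only what shows in the picture. A call takes as long as a camera call.
- robot.look_for(target, picture): "xy" ([column, row] in pixels, amid what is visible of it).
The state is a dict: "time": time; "qpos": joint angles; "qvel": joint speeds; "joint_efforts": joint torques, N m; "tool_pos": TCP position; "tool_rot": TCP orientation; "contact_force": force on the tool from outside, world axes, zero at the start; "torque": the same for the moment, N m; "opening": finger opening in m.
Only numpy, scipy, OpenCV 4.12 (cv2) and the standard library are available. Lean on these libraries where they do the work, as an engineer would, in place of code of your own. Each camera call takes 0.05 s, during which the arm holds its last target. There are 200 camera calls.

TASK

Turn the tool carousel by its crank until the red-handled screwdriver stands over the yellow pointer of the stand, and leave it still there for a moment with the screwdriver in its cradle. Then take the red screwdriver out and lay it gently, flat, in the blue tray. Leave the two yellow screwdrivers in their cradles and the tape measure and pliers where they are.

Things in the scene. Friction and masses are not known exactly. Their poses are not given: they have to be found in the camera images.
- stand: Fixed round grey foot of the carousel, 224 mm across, 14 mm high, with a yellow pointer nose that sticks out to 152 mm from the centre along the stand's -x. Origin: centre of its underside, on the table, on the vertical axis about which the carousel turns. z up. The pointer faces roughly toward the robot.
- pointer (a point): Mark on the yellow pointer, 130 mm from the carousel's axis. The red screwdriver faces the arm when red_slot is straight above it (within 35 mm horizontally, about 15 degrees).
- crank_grip (a point): Grip point on the crank's upright black post (18 mm diameter; its top 19 mm above this point, steel crank arm 33 mm below), 225 mm above the table, 50 mm from the carousel's axis, opposite the red screwdriver. Turns freely either way, a whole turn and more; a drag of 0.08 N m holds the carousel where it is left. All else on the carousel is lower than 197 mm, the screwdrivers lower than 190 mm.
- red_slot (a point): Carousel point where red_handle lies while the red screwdriver rests in its cradle; 130 mm from the axis, 125 mm above the table. Four plywood cradles a quarter turn apart slope 40 degrees to the level: blade inward and down, handle outward and up. They are open above (lift the tool straight up). A rail 16 mm wide carries the handle, cheeks 12 mm apart guide the shaft.
- red_driver: Red-handled screwdriver, 171 mm long, 0.09 kg. Origin: middle of its length, on its underside. x runs from handle to blade, z is its upper side in the cradle; its long axis lies 13 mm above the origin. Handle x = -86 to -4 mm, 28 mm wide, 26 mm high; shaft from there to +84 mm, 6.4 mm thick. Centre of mass about 40 mm behind the origin.
- red_handle (a point): Point on the red screwdriver's long axis inside the handle, 45 mm behind its middle: a good place to grip.
- red_tip (a point): End of the red screwdriver's blade, on its long axis.
- red_butt (a point): End of the red screwdriver's handle, on its long axis.
- yellow_left: Yellow-handled screwdriver, 201 mm long, in the cradle a quarter turn clockwise (from above) from the red one. Origin like the red one's. Must stay in its cradle.
- yellow_back: Yellow-handled screwdriver, 201 mm long, in the cradle opposite the red one. Origin like the red one's. Must stay in its cradle.
- yellow_left_middle (a point): Middle of the length of yellow_left, on its long axis.
- yellow_left_slot (a point): Point of the carousel where yellow_left_middle lies when it rests in its cradle.
- yellow_back_middle (a point): Middle of the length of yellow_back, on its long axis.
- yellow_back_slot (a point): Point of the carousel where yellow_back_middle lies when it rests in its cradle.
- tray: Blue open tray with a black mat, fixed to the table, 220 x 136 mm outside, 18 mm high, walls 4 mm, its floor 4 to 5 mm above the table. Origin: centre of its underside; x along its length (roughly away from the robot), z up.
- tape_measure: Yellow and black tape measure, 67 x 85 x 40 mm, lying on the table beyond the left of the carousel. Origin: centre of its underside. A bystander.
- pliers: Pliers with red handles, 177 x 48 x 13 mm, lying on the table right of the tray. Origin: centre of its underside. A bystander.
- carousel: The turning part: plywood disc 200 mm across with four cradles (from above, counter-clockwise: red, empty, yellow, yellow) and a steel spindle with the crank. Origin on the table, on its vertical axis; its -x points to the red cradle, +x to the crank post.

How it is judged:
On the way:
1. the carousel stands still with the red screwdriver's cradle over the yellow pointer (within 35 mm) and the red screwdriver still in it (horizontal distance between red_slot and pointer below 0.035 m and distance between red_handle and red_slot below 0.02 m and angular speed of carousel below 0.15 rad/s), for 0.2 s.
At the end, for the whole second after the job is handed in: the red screwdriver lies at rest in the blue tray, both its ends between the tray's walls and their axis points no higher than 28 mm above the table (flat on the floor of the tray) (x of red_tip in the frame of tray between -0.108 and 0.108 m and y of red_tip in the frame of tray between -0.066 and 0.066 m and z of red_tip in the frame of tray between 0.005 and 0.028 m and x of red_butt in the frame of tray between -0.108 and 0.108 m and y of red_butt in the frame of tray between -0.066 and 0.066 m and z of red_butt in the frame of tray between 0.005 and 0.028 m and linear speed of red_driver below 0.03 m/s); the robot touches nothing.
It fails at once if a yellow screwdriver leaves its cradle (more than 30 mm from its place in it) (distance between yellow_left_middle and yellow_left_slot above 0.03 m or distance between yellow_back_middle and yellow_back_slot above 0.03 m).
It fails at once if the tape measure or the pliers are moved more than 30 mm (distance of any of tape_measure, pliers from where it was at the start of the episode above 0.03 m).
It fails at once if the red screwdriver is dropped or thrown into the tray (faster than 0.6 m/s with its blade or handle end over the tray and its origin within 80 mm of the table) (linear speed of red_driver above 0.6 m/s and height (world z) of red_driver below 0.08 m and horizontal distance between any of red_tip, red_butt and tray below 0.12 m).
It also fails if it takes over 54 s, if anything falls off the work surface, if the arm or the gripper's body presses on something with over 40 N, if the wrist force passes 120 N, or if a joint passes its speed limit or range.

## Working session

There is one attempt and no reset: what is moved stays moved. The work goes in short steps, Python scripts to look and compute and a shell command to move; the robot and the scene stay as the last step left them, time stands still between calls to the robot, and variables do not carry over. Pictures are saved under pics/ and viewed, on a budget of 10 in all, crops included, one or two more only if the job needs it, and the job is handed in when it is done.

```bash
ls; mkdir -p pics; cat > h.py <<'E'
import numpy as np, cv2
from cell import robot
from scipy.spatial.transform import Rotation as R
def pose():
    s=robot.observe(); T=np.eye(4); T[:3,:3]=R.from_euler('xyz',s['tool_rot']).as_matrix(); T[:3,3]=s['tool_pos']; return T
def shot(name):
    T=pose(); p=robot.read_camera(name)
    p['c2w']=T@p['T_tool_cam'] if name=='wrist' else np.linalg.inv(p['view']); return p
def ray(p,uv):
    K=np.array(p['mtx']); d=np.array([p['k1'],0,0,0,0.])
    a=cv2.undistortPoints(np.array([[uv]],float),K,d)[0,0]
    return p['c2w'][:3,3], p['c2w'][:3,:3]@np.array([a[0],a[1],1])
def at(p,uv,z):
    o,d=ray(p,uv); return (o+d*(z-o[2])/d[2]).round(4)
def px(p,X):
    w=np.linalg.inv(p['c2w']); r,_=cv2.Rodrigues(w[:3,:3])
    return cv2.projectPoints(np.array([X],float),r,w[:3,3],np.array(p['mtx']),np.array([p['k1'],0,0,0,0.]))[0][0,0].round(1)
def tri(ps,uvs):
    A=np.zeros((3,3));b=np.zeros(3)
    for p,uv in zip(ps,uvs):
        o,d=ray(p,uv); d=d/np.linalg.norm(d); M=np.eye(3)-np.outer(d,d); A+=M;b+=M@o
    return np.linalg.solve(A,b).round(4)
def save(p,n,crop=None):
    im=p['color'][:,:,::-1]
    if crop: x0,y0,x1,y1=crop; im=cv2.resize(im[y0:y1,x0:x1],None,fx=2,fy=2)
    cv2.imwrite('pics/'+n,im)
E
python3 - <<'E'
from h import *
print(robot.pinch_z, robot.observe())
t=shot('top');s=shot('side')
save(t,'top0.png');save(s,'side0.png')
for n in ['stand','crank_grip','red_driver','yellow_left','yellow_back','tray','tape_measure','pliers','carousel','red_handle','pointer']:
    print(n,[[ (np.round(d['xy'],1).tolist(),round(d['conf'],2)) for d in robot.look_for(n,p)[:3]] for p in (t,s)])
print(t['c2w'][:3,3],s['c2w'][:3,3])
E
```

```text
pics
0.1592 {'time': 0.0, 'qpos': array([-1.39001607e+00,  3.42725662e-01,  1.52501861e+00, -2.58219781e-05,
        1.27536155e+00, -1.45983545e-01]), 'qvel': array([ 0.00108197,  0.00055339, -0.0023129 ,  0.0008943 , -0.00105814,
        0.00098407]), 'joint_efforts': array([-2.27049910e-03, -4.31254148e+01, -2.44219440e+01,  7.15970015e-02,
        5.59912249e-02, -1.11118381e-04]), 'tool_pos': array([ 0.16851658, -0.49708148,  0.40404266]), 'tool_rot': array([3.01192565, 1.56928296, 1.76790065]), 'contact_force': array([ 0.20821399, -0.43180574, -0.25062542]), 'torque': array([ 0.05308005, -0.00670611, -0.01265925]), 'opening': 0.09192570911022889}
stand [[([292.6, 265.0], 0.7)], [([339.3, 338.0], 0.62), ([307.7, 245.0], 0.46)]]
crank_grip [[([257.3, 257.5], 0.9)], [([334.2, 299.0], 0.95)]]
red_driver [[([236.3, 211.3], 0.71)], [([280.9, 289.5], 0.88)]]
yellow_left [[([301.4, 229.8], 0.55)], [([307.8, 243.7], 0.87)]]
yellow_back [[([278.0, 302.7], 0.54)], [([383.4, 246.3], 0.84), ([280.6, 287.8], 0.43)]]
tray [[([379.1, 228.8], 0.77)], [([288.1, 240.2], 0.94)]]
tape_measure [[([181.9, 237.2], 0.61)], [([318.3, 380.4], 0.97)]]
pliers [[([301.8, 231.4], 0.64), ([432.8, 278.3], 0.6)], []]
carousel [[([260.2, 258.3], 0.65)], [([334.3, 301.8], 0.67)]]
red_handle [[([231.7, 209.1], 0.83)], [([279.6, 288.0], 0.63), ([338.3, 299.4], 0.34)]]
pointer [[([291.8, 262.3], 0.9), ([252.3, 257.7], 0.64)], [([336.6, 338.8], 0.65)]]
[0.41775144 0.22407128 1.55506885] [0.59762956 1.2777162  0.73660854]
```

View pics/top0.png

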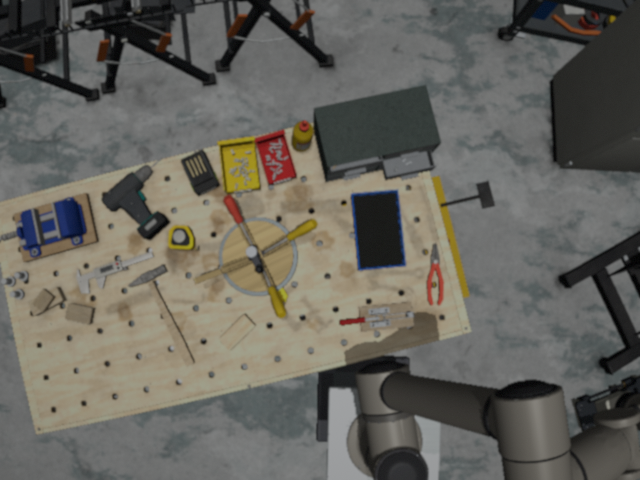

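View pics/side0.png

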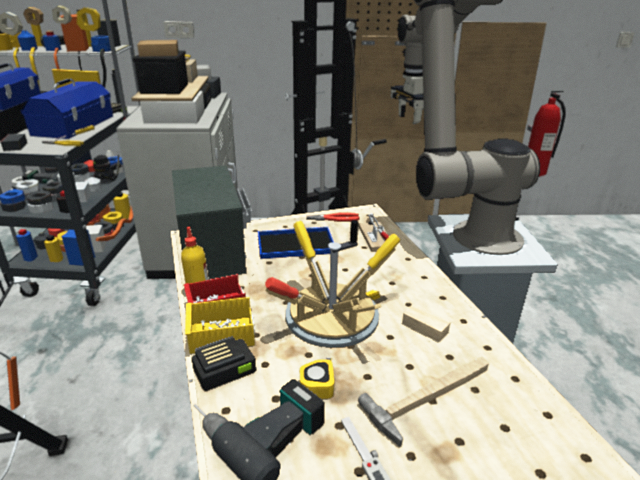

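The top view shows the red driver at (232,209), the yellows at (312,225) and (280,303), the carousel centre near (258,256), the pointer near (284,296) and the tray centre at (379,230). In the side view the spindle and crank are at (335,245) and the red handle is at (280,288).

```bash
python3 - <<'E'
from h import *
t=shot('top');s=shot('side')
print('crank tri',tri([t,s],[(257.3,257.5),(334.2,299)]))
print('red tri',tri([t,s],[(231.7,209.1),(279.6,288)]))
print('red@.125',at(t,(231.7,209.1),.125),'disc@.014',at(t,(258,256),.014))
print('ptr',at(t,(284,296),.014),'ptr side',at(s,(374,294),.014),'tray',at(t,(379,230),.01),at(s,(296,242),.01))
for n,uv in dict(c1=(352,193),c2=(398,190),c3=(406,267),c4=(358,271)).items(): print(n,at(t,uv,.018))
# stand disc fit: light grey ring extremes in top image
print('ringL/R/T/B',at(t,(218.5,256),.014),at(t,(298,256),.014),at(t,(258,217),.014),at(t,(258,295),.014))
cv2.imwrite('pics/c1.png',cv2.resize(t['color'][180:340,190:420,::-1],None,fx=3.4,fy=3.4,interpolation=2)[:600,:800])
E
```

```text
crank tri [0.5066 0.3678 0.0484]
red tri [0.6292 0.432  0.1283]
red@.125 [0.6278 0.4326 0.125 ] disc@.014 [0.5127 0.3693 0.014 ]
ptr [0.4025 0.293  0.014 ] ptr side [0.4007 0.3045 0.014 ] tray [0.5953 0.0291 0.01  ] [0.5943 0.0352 0.01  ]
c1 [0.6981 0.1083 0.018 ]
c2 [ 0.7106 -0.0231  0.018 ]
c3 [ 0.4916 -0.0477  0.018 ]
c4 [0.4773 0.0876 0.018 ]
ringL/R/T/B [0.5098 0.481  0.014 ] [0.5155 0.2568 0.014 ] [0.6232 0.373  0.014 ] [0.4034 0.3658 0.014 ]
```

View pics/c1.png

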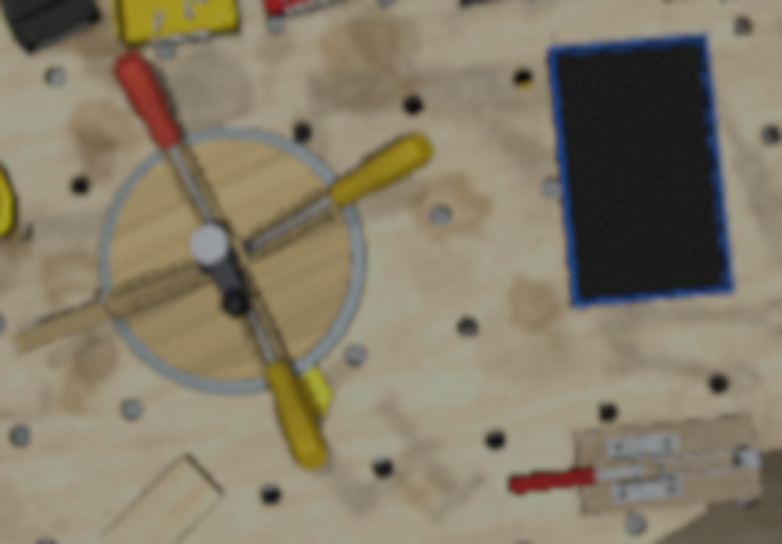

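```bash
cat >> h.py <<'E'
def go(x,y,z,head=None):
    """world target of grasp point -> tool shift cm & spin; head: heading of jaw axis (deg, mod 180)"""
    T=pose(); d=np.array([x,y,z+robot.pinch_z])-T[:3,3]; s=T[:3,:3].T@d*100
    zz=T[:3,2]; h=np.degrees(np.arctan2(zz[1],zz[0])); xx=T[:3,0]
    sp=None if head is None else ((h-head+90)%180-90)
    print('shift cm',s.round(1),'jaw head',h.round(1),'spin',sp,'q1,q6',np.degrees(robot.observe()['qpos'][[0,5]]).round(1),'grasp',(T[:3,3]+T[:3,0]*robot.pinch_z).round(3), 'down',xx.round(3))
E
python3 - <<'E'
from h import *
t=shot('top')
print('post',at(t,(259.1,268.2),.244),'spindle',at(t,(251.5,251.5),.197),'tip',at(t,(285.6,299.1),.012))
go(.45,-.2,.31); go(.469,.345,.27,298.5)
E
```

```text
post [0.4694 0.344  0.244 ] spindle [0.5122 0.3686 0.197 ] tip [0.3939 0.2883 0.012 ]
shift cm [ -6.4  36.2 -19.1] jaw head -71.3 spin None q1,q6 [-79.6  -8.4] grasp [ 0.169 -0.497  0.246] down [ 0. -0. -1.]
shift cm [ -2.5  55.5 -70.1] jaw head -71.3 spin -9.776004397544114 q1,q6 [-79.6  -8.4] grasp [ 0.169 -0.497  0.246] down [ 0. -0. -1.]
```

```bash
python3 -m jog '[{"x":-4,"y":10},{"x":-6.4,"y":36.2,"z":-19.1},{"x":-6.4,"y":36.2,"z":-19.1},{"x":-6.4,"y":36.2,"z":-19.1},{"x":-6.4,"y":36.2,"z":-19.1}]' 6; python3 - <<'E'
from h import *
go(.469,.344,.29,300)
E
```

```text
shift cm [ -4.5  55.5 -70. ] jaw head -71.3 spin -11.276004397544114 q1,q6 [-79.6  -8.4] grasp [ 0.169 -0.497  0.246] down [ 0. -0. -1.]$[0]: bad value
```

```bash
python3 -m jog '[{"fingers":0,"x":-4,"y":10,"z":0,"spin":0},{"fingers":0,"x":-6.4,"y":36.2,"z":-19.1,"spin":0},{"fingers":0,"x":-6.4,"y":36.2,"z":-19.1,"spin":0},{"fingers":0,"x":-6.4,"y":36.2,"z":-19.1,"spin":0},{"fingers":0,"x":-6.4,"y":36.2,"z":-19.1,"spin":0}]' 6; python3 - <<'E'
from h import *
go(.469,.344,.29,300)
E
```

```text
time: 1.98
tool_pos: [0.3812, -0.2842, 0.4566]
tool_rot: [0.464, 1.57, -0.78]
contact_force: [1.2, -0.3, -0.0]
opening: 0.0919
shift cm [  0.7  28.5 -56.7] jaw head -71.3 spin -11.294071500246332 q1,q6 [-46.   25.3] grasp [ 0.381 -0.284  0.297] down [ 0. -0. -1.]
```

```bash
python3 -m jog '[{"fingers":0,"x":0,"y":28.5,"z":-56.7,"spin":-11},{"fingers":0,"x":0,"y":28.5,"z":-56.7,"spin":-11},{"fingers":0,"x":0,"y":28.5,"z":-56.7,"spin":-11},{"fingers":0,"x":0,"y":28.5,"z":-56.7,"spin":-11},{"fingers":0,"x":0,"y":28.5,"z":-56.7,"spin":-11}]' 6; python3 - <<'E'
from h import *
go(.469,.344,.29,300)
E
```

```text
time: 2.6
tool_pos: [0.4234, 0.0256, 0.4565]
tool_rot: [0.822, 1.57, -0.23]
contact_force: [0.9, -0.2, -0.1]
opening: 0.092
shift cm [  0.7  19.7 -25.4] jaw head -60.3 spin -0.29079316449229964 q1,q6 [-6.9 53.4] grasp [0.424 0.026 0.297] down [ 0.001 -0.    -1.   ]
```

```bash
python3 -m jog '[{"fingers":0,"x":0.5,"y":19.7,"z":-25.4,"spin":0},{"fingers":0,"x":0.5,"y":19.7,"z":-25.4,"spin":0},{"fingers":0,"x":0.5,"y":19.7,"z":-25.4,"spin":0},{"fingers":0,"x":0.5,"y":19.7,"z":-25.4,"spin":0},{"fingers":0,"x":0.5,"y":19.7,"z":-25.4,"spin":0}]' 6; python3 -m jog '[{"fingers":0.3,"x":0.5,"y":3.3,"z":-4.3,"spin":0},{"fingers":0.3,"x":0.5,"y":3.3,"z":-4.3,"spin":0}]';  python3 - <<'E'
from h import *
go(.469,.344,.228,300)
w=shot('wrist'); save(w,'w1.png')
for n in ['crank_grip','red_handle','pointer']:
    r=robot.look_for(n,w)[:2]; print(n,[(np.round(d['xy'],1).tolist(),round(d['conf'],2)) for d in r])
print('exp post top',px(w,(.469,.344,.244)))
E
```

```text
time: 3.22
tool_pos: [0.4673, 0.3351, 0.4513]
tool_rot: [0.939, 1.57, -0.113]
contact_force: [0.9, 0.0, 1.1]
opening: 0.092
time: 3.48
tool_pos: [0.4744, 0.39, 0.4443]
tool_rot: [-1.799, 1.569, -2.847]
contact_force: [-1.1, -1.1, -0.0]
opening: 0.0766
shift cm [ 5.7 -2.7  3.7] jaw head -60.0 spin -0.03740920563501504 q1,q6 [32.3 92.3] grasp [0.474 0.39  0.285] down [-0.002 -0.001 -1.   ]
crank_grip [([353.5, 175.9], 0.91)]
red_handle [([374.2, 40.5], 0.57)]
pointer [([298.6, 79.7], 0.88)]
exp post top [390.8 332.5]
```

View pics/w1.png

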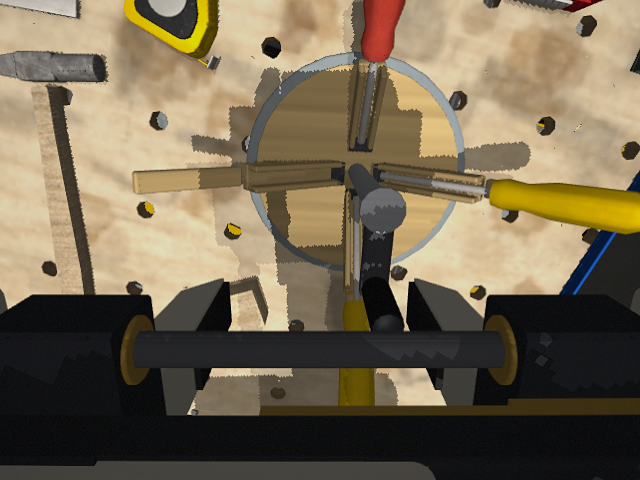

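The wrist view shows the post top at (386,322), against (391,332) expected, so the post estimate holds. I'm moving above it, then down.

```bash
python3 -m jog '[{"fingers":0.4,"x":0,"y":-2.7,"z":3.7,"spin":0},{"fingers":0.4,"x":0,"y":-2.7,"z":3.7,"spin":0},{"fingers":0.4,"x":5.5,"y":-2.7,"z":3.7,"spin":0},{"fingers":0.4,"x":5.5,"y":-2.7,"z":3.7,"spin":0},{"fingers":0.4,"x":5.5,"y":-2.7,"z":3.7,"spin":0}]' 6;  python3 - <<'E'
from h import *
go(.469,.344,.228,300)
E
```

```text
time: 4.3
tool_pos: [0.4702, 0.3413, 0.3931]
tool_rot: [1.55, 1.568, 0.497]
contact_force: [0.2, 0.0, 0.6]
opening: 0.055
shift cm [ 0.6  0.  -0.3] jaw head -60.3 spin -0.2995857920024605 q1,q6 [28.4 88.7] grasp [0.471 0.341 0.234] down [ 0.002  0.001 -1.   ]
```

```bash
python3 -m jog '[{"fingers":0.85,"x":0,"y":0,"z":0,"spin":0},{"fingers":0.85,"x":0,"y":0,"z":0,"spin":0},{"fingers":0.85,"x":0,"y":0,"z":0,"spin":0},{"fingers":0.85,"x":0,"y":0,"z":0,"spin":0}]' 6;  python3 - <<'E'
from h import *
go(.469,.344,.228,300)
T=pose(); C=np.array([.5127,.369])
# arc: rotate pose ccw about C; shifts in tool frame from current pose
for a in (10,20,30,40,50):
    g=T[:2,3]; c,s=np.cos(np.radians(a)),np.sin(np.radians(a)); d=np.array([[c,-s],[s,c]])@(g-C)+C-g
    print(a,(T[:3,:3].T@np.array([*d,0])*100).round(2))
E
```

```text
time: 4.8
tool_pos: [0.4693, 0.3415, 0.3916]
tool_rot: [-3.054, 1.57, 2.178]
contact_force: [-2.4, 0.8, 2.1]
opening: 0.0197
shift cm [ 0.4  0.1 -0.2] jaw head -60.3 spin -0.2601811863939929 q1,q6 [28.5 88.7] grasp [0.469 0.342 0.232] down [-0.001  0.001 -1.   ]
10 [-0.    0.12  0.89]
20 [-0.    0.39  1.74]
30 [-0.    0.8   2.53]
40 [-0.    1.35  3.24]
50 [-0.    2.01  3.85]
```

```bash
python3 -m jog '[{"fingers":0.85,"x":0,"y":0,"z":0,"spin":0},{"fingers":0.85,"x":0,"y":0.03,"z":0.44,"spin":-5},{"fingers":0.85,"x":0,"y":0.12,"z":0.89,"spin":-10},{"fingers":0.85,"x":0,"y":0.39,"z":1.73,"spin":-20},{"fingers":0.85,"x":0,"y":0.67,"z":2.5,"spin":-30}]' 6;  python3 - <<'E'
from h import *
go(.469,.344,.228,300); print(robot.observe()['opening'],robot.observe()['contact_force'])
E
```

```text
time: 5.42
tool_pos: [0.4883, 0.3231, 0.3915]
tool_rot: [1.379, 1.568, 0.856]
contact_force: [2.1, 8.0, -1.3]
opening: 0.018
shift cm [ 0.4  0.8 -2.7] jaw head -29.9 spin 30.05678905366767 q1,q6 [26.  55.9] grasp [0.489 0.323 0.232] down [ 0.002  0.002 -1.   ]
0.017952187496326728 [ 2.10505081  7.9792277  -1.32070755]
```

```bash
python3 -m jog '[{"fingers":0.85,"x":0,"y":0.08,"z":0.87,"spin":-10},{"fingers":0.85,"x":0,"y":0.3,"z":1.71,"spin":-20},{"fingers":0.85,"x":0,"y":0.67,"z":2.5,"spin":-30},{"fingers":0.85,"x":0,"y":1.17,"z":3.21,"spin":-40},{"fingers":0.85,"x":0,"y":1.79,"z":3.83,"spin":-50}]' 6;  python3 -m jog '[{"fingers":0.85,"x":0,"y":0.08,"z":0.87,"spin":-10},{"fingers":0.85,"x":0,"y":0.3,"z":1.71,"spin":-20},{"fingers":0.85,"x":0,"y":0.67,"z":2.5,"spin":-30},{"fingers":0.85,"x":0,"y":1.17,"z":3.21,"spin":-40},{"fingers":0.85,"x":0,"y":1.79,"z":3.83,"spin":-50}]' 6; python3 - <<'E'
from h import *
go(.5127+.05*np.cos(np.radians(30)),.369+.025,.232,300); print(robot.observe()['opening'],robot.observe()['contact_force'])
p=pose()[:2,3]-[.5127,.369]; print(np.hypot(*p),np.degrees(np.arctan2(p[1],p[0])))
E
```

```text
time: 6.05
tool_pos: [0.5301, 0.3194, 0.3914]
tool_rot: [1.206, 1.57, 1.556]
contact_force: [-1.8, 3.7, 1.8]
opening: 0.0178
time: 6.68
tool_pos: [0.5608, 0.3483, 0.3914]
tool_rot: [-1.835, 1.569, -0.613]
contact_force: [1.1, -1.5, 1.8]
opening: 0.0179
shift cm [0.  2.  4.1] jaw head 70.0 spin -49.99140639058342 q1,q6 [ 25.2 -44.8] grasp [0.561 0.348 0.232] down [ 0.002 -0.001 -1.   ]
0.017883207105486507 [ 1.11568202 -1.45017266  1.77597722]
0.0523268601545564 -23.325641665043243
```

```bash
python3 -m jog '[{"fingers":0.85,"x":0,"y":0.08,"z":0.87,"spin":-10},{"fingers":0.85,"x":0,"y":0.3,"z":1.71,"spin":-20},{"fingers":0.85,"x":0,"y":0.67,"z":2.5,"spin":-30},{"fingers":0.85,"x":0,"y":1.17,"z":3.21,"spin":-40},{"fingers":0.85,"x":0,"y":1.79,"z":3.83,"spin":-50}]' 6; python3 -m jog '[{"fingers":0.85,"x":0,"y":0,"z":0,"spin":0}]'; python3 - <<'E'
from h import *
go(.5127+.05*np.cos(np.radians(30)),.369+.025,.232,300); print(robot.observe()['contact_force'])
p=pose()[:2,3]-[.5127,.369]; print(np.hypot(*p),np.degrees(np.arctan2(p[1],p[0])))
t=shot('top');s=shot('side')
for n in ['red_handle','pointer','red_driver']:
    print(n,[[ (np.round(d['xy'],1).tolist(),round(d['conf'],2)) for d in robot.look_for(n,q)[:2]] for q in (t,s)])
i=np.hstack([cv2.resize(t['color'][200:340,190:330],(400,400)),cv2.resize(s['color'][220:360,260:400],(400,400))])
cv2.imwrite('pics/b.png',i[:,:,::-1])
E
```

```text
time: 7.3
tool_pos: [0.5586, 0.3903, 0.3915]
tool_rot: [-2.035, 1.564, 0.059]
contact_force: [9.8, 0.3, -1.3]
opening: 0.0176
time: 7.42
tool_pos: [0.5576, 0.3916, 0.3915]
tool_rot: [-1.601, 1.565, 0.49]
contact_force: [6.6, 4.6, -0.8]
opening: 0.0177
shift cm [0.  0.  0.3] jaw head 119.8 spin -0.16010913138339333 q1,q6 [ 28.6 -91.2] grasp [0.558 0.392 0.232] down [ 0.005  0.003 -1.   ]
[ 6.60629156  4.63039358 -0.78032455]
0.050234420710646294 26.721252232721078
red_handle [[], [([380.1, 257.3], 0.78)]]
pointer [[([292.9, 256.4], 0.71)], [([328.7, 338.3], 0.91), ([274.8, 280.0], 0.15)]]
red_driver [[([259.2, 256.8], 0.55)], [([378.8, 259.6], 0.92)]]
```

View pics/b.png

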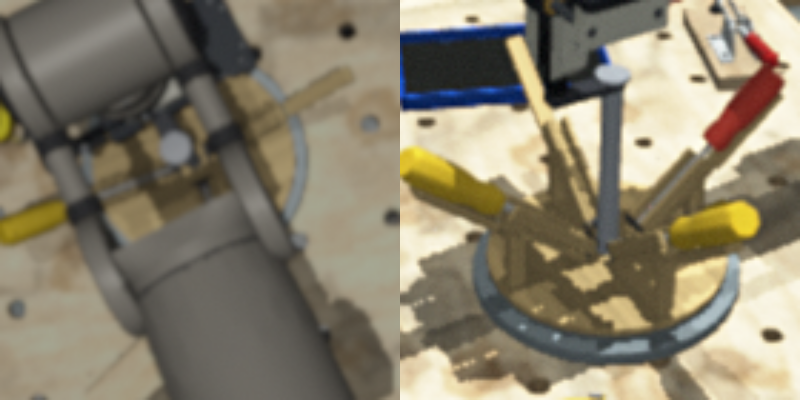

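The carousel has turned about 177°, and the side view shows the red handle at (380,257), on the robot's side. I'll nudge it 4° more, release and rise for a look.

```bash
python3 -m jog '[{"fingers":0.85,"x":0,"y":0,"z":0.35,"spin":-4},{"fingers":0.85,"x":0,"y":0,"z":0.35,"spin":-4},{"fingers":0.5,"x":0,"y":0,"z":0.35,"spin":-4},{"fingers":0.5,"x":0,"y":0,"z":0.35,"spin":-4},{"fingers":0.5,"x":0,"y":0,"z":0.35,"spin":-4}]'; python3 -m jog '[{"fingers":0.4,"x":-5,"y":0,"z":0,"spin":0},{"fingers":0.4,"x":-10,"y":0,"z":0,"spin":0},{"fingers":0.4,"x":-10,"y":0,"z":0,"spin":0}]'; python3 - <<'E'
from h import *
go(.401,.302,.3,211+90); go(.47,.344,.3,211+90)
E
```

```text
time: 8.45
tool_pos: [0.5547, 0.3938, 0.391]
tool_rot: [1.846, 1.57, -2.278]
contact_force: [-1.7, -0.7, 0.2]
opening: 0.0428
time: 8.82
tool_pos: [0.5544, 0.3937, 0.4966]
tool_rot: [-1.669, 1.561, 0.491]
contact_force: [0.0, 0.3, -0.7]
opening: 0.055
shift cm [ 3.6 17.9  0.9] jaw head 123.7 spin 2.732417012046284 q1,q6 [ 28.9 -94.8] grasp [0.556 0.394 0.337] down [ 0.008  0.004 -1.   ]
shift cm [3.6 9.8 0.6] jaw head 123.7 spin 2.732417012046284 q1,q6 [ 28.9 -94.8] grasp [0.556 0.394 0.337] down [ 0.008  0.004 -1.   ]
```

```bash
python3 - <<'E'
from h import *
w=shot('wrist'); save(w,'w2.png')
for n in ['red_handle','red_driver','pointer','stand','crank_grip']:
    r=robot.look_for(n,w)[:2]; print(n,[(np.round(d['xy'],1).tolist(),round(d['conf'],2),at(w,d['xy'],{'red_handle':.125,'crank_grip':.225}.get(n,.014))) for d in r])
print('exp red_slot@211',px(w,(.401,.302,.125)),'exp center',px(w,(.5127,.369,.014)))
E
```

```text
red_handle [([328.0, 26.0], 0.68, array([0.4335, 0.3207, 0.125 ]))]
red_driver [([328.4, 25.2], 0.61, array([0.4144, 0.3112, 0.014 ])), ([314.9, 43.7], 0.43, array([0.4368, 0.3092, 0.014 ]))]
pointer [([289.5, 43.4], 0.63, array([0.4514, 0.2869, 0.014 ]))]
stand [([302.1, 43.8], 0.82, array([0.4443, 0.2981, 0.014 ])), ([312.1, 138.9], 0.37, array([0.5198, 0.3607, 0.014 ]))]
crank_grip [([314.4, 139.4], 0.61, array([0.5063, 0.3574, 0.225 ])), ([327.5, 26.6], 0.19, array([0.4505, 0.3291, 0.225 ]))]
exp red_slot@211 [331.7 -28.2] exp center [321.8 137.7]
```

View pics/w2.png

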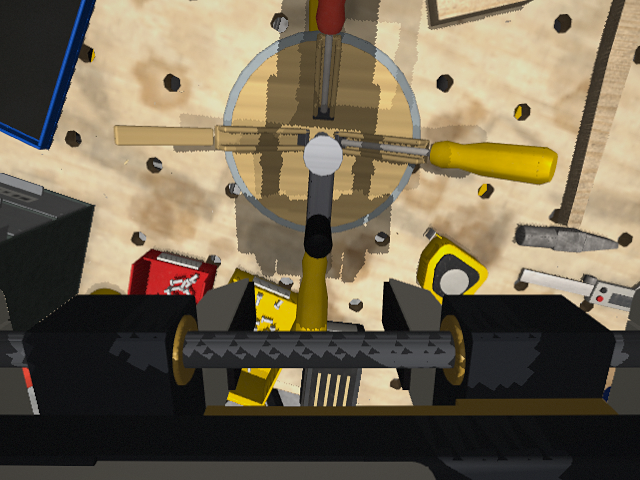

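The red handle is at (330,15) at the top, beside the yellow pointer's visible left edge at (311,10), and both yellows are seated. Next I'll compute the headings and move over the handle.

```bash
python3 - <<'E'
from h import *
w=shot('wrist')
for uv,z in [((309,6),.014),((318,6),.014),((330,20),.09),((324,110),.05)]:
    p=at(w,uv,z)[:2]-[.5127,.369]; print(uv,np.hypot(*p).round(3),np.degrees(np.arctan2(p[1],p[0])).round(1)%360)
go(.47,.344,.3,211+90)
E
```

```text
(309, 6) 0.137 219.2
(318, 6) 0.136 215.4
(330, 20) 0.108 210.3
(324, 110) 0.035 210.3
shift cm [3.1 9.8 0.6] jaw head 123.7 spin 2.7198676626086353 q1,q6 [ 28.9 -94.8] grasp [0.555 0.394 0.331] down [-0.002 -0.001 -1.   ]
```

```bash
python3 -m jog '[{"fingers":0.3,"x":2,"y":17.9,"z":0.9,"spin":3.4},{"fingers":0.3,"x":2,"y":17.9,"z":0.9,"spin":3.4},{"fingers":0.3,"x":2,"y":17.9,"z":0.9,"spin":3.4},{"fingers":0.3,"x":2,"y":17.9,"z":0.9,"spin":3.4}]' 8; python3 - <<'E'
from h import *
go(.4005,.3034,.133,120.3)
w=shot('wrist')
E
```

```text
time: 9.68
tool_pos: [0.3975, 0.3003, 0.4702]
tool_rot: [1.546, 1.566, -2.637]
contact_force: [0.7, 0.9, 0.5]
opening: 0.0641
shift cm [17.8 -0.5  0.1] jaw head 120.3 spin 0.04348978726333996 q1,q6 [ 28.3 -92.1] grasp [0.397 0.3   0.311] down [-0.004 -0.002 -1.   ]
```

```bash
python3 -m jog '[{"fingers":0.3,"x":5,"y":-0.4,"z":0.1,"spin":0},{"fingers":0.3,"x":10,"y":-0.4,"z":0.1,"spin":0},{"fingers":0.3,"x":15,"y":-0.4,"z":0.1,"spin":0},{"fingers":0.3,"x":17.7,"y":-0.4,"z":0.1,"spin":0},{"fingers":0.3,"x":17.7,"y":-0.4,"z":0.1,"spin":0}]' 8; python3 - <<'E'
from h import *
go(.4005,.3034,.133,120.3); print(robot.observe()['contact_force'])
s=shot('side'); cv2.imwrite('pics/s3.png',cv2.resize(s['color'][200:350,300:500],(800,600))[:,:,::-1])
print(px(s,(.4005,.3034,.133)))
E
```

```text
time: 10.35
tool_pos: [0.4046, 0.3052, 0.2922]
tool_rot: [1.561, 1.567, -2.622]
contact_force: [0.6, 0.1, 0.8]
opening: 0.0639
shift cm [0.  0.4 0.1] jaw head 120.3 spin 0.015755157702159295 q1,q6 [ 28.4 -92. ] grasp [0.404 0.305 0.133] down [-0.003 -0.002 -1.   ]
[0.64554461 0.09251483 0.77913827]
[377.6 253.4]
```

View pics/s3.png

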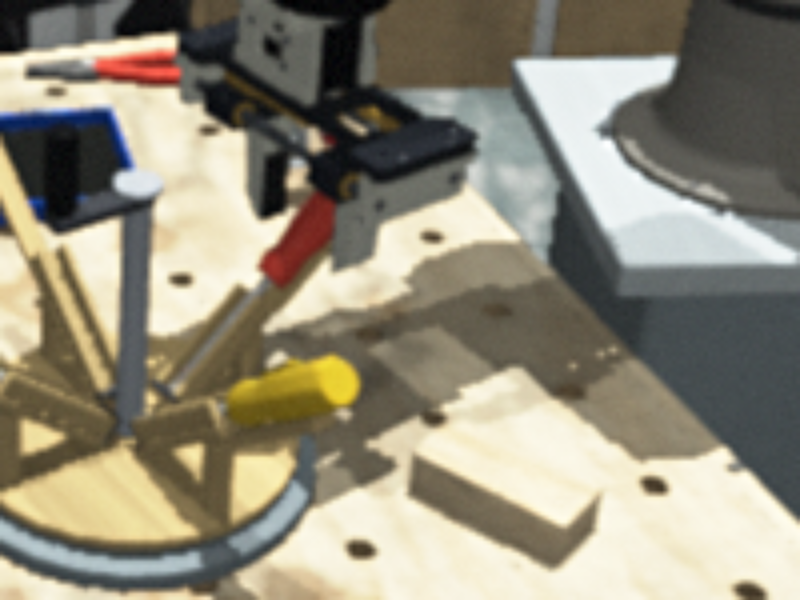

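The fingers straddle the red handle, which runs through the pads at about (320,220) in the crop. I'm closing on it and lifting.

```bash
python3 -m jog '[{"fingers":0.9,"x":0,"y":0.4,"z":0.1,"spin":0},{"fingers":0.9,"x":0,"y":0.4,"z":0.1,"spin":0},{"fingers":0.9,"x":0,"y":0.4,"z":0.1,"spin":0},{"fingers":0.9,"x":0,"y":0.4,"z":0.1,"spin":0},{"fingers":0.9,"x":0,"y":0.4,"z":0.1,"spin":0}]' 10; python3 -m jog '[{"fingers":0.9,"x":-1,"y":0,"z":0,"spin":0},{"fingers":0.9,"x":-3,"y":0,"z":0,"spin":0},{"fingers":0.9,"x":-6,"y":0,"z":0,"spin":0},{"fingers":0.9,"x":-11,"y":0,"z":0,"spin":0},{"fingers":0.9,"x":-14,"y":0,"z":0,"spin":0}]'; python3 - <<'E'
from h import *
go(.55,.027,.26,96); go(.55,.027,.13,96)
E
```

```text
time: 11.02
tool_pos: [0.4, 0.3037, 0.2947]
tool_rot: [-1.766, 1.57, 0.334]
contact_force: [-0.1, -0.6, 2.8]
opening: 0.0276
time: 11.65
tool_pos: [0.3998, 0.3036, 0.4371]
tool_rot: [-1.618, 1.568, 0.482]
contact_force: [-0.2, -0.2, -1.0]
opening: 0.0276
shift cm [  1.8   1.  -31.5] jaw head 120.3 spin 24.32141640485449 q1,q6 [ 28.5 -91.9] grasp [0.4   0.304 0.278] down [ 0.003  0.001 -1.   ]
shift cm [ 14.8   1.  -31.5] jaw head 120.3 spin 24.32141640485449 q1,q6 [ 28.5 -91.9] grasp [0.4   0.304 0.278] down [ 0.003  0.001 -1.   ]
```

```bash
python3 -m jog '[{"fingers":0.9,"x":-3,"y":0,"z":-2,"spin":0},{"fingers":0.9,"x":-4,"y":0.2,"z":-8,"spin":6},{"fingers":0.9,"x":-4,"y":0.4,"z":-14,"spin":12},{"fingers":0.9,"x":-4,"y":0.6,"z":-20,"spin":18},{"fingers":0.9,"x":-4,"y":0.8,"z":-26,"spin":24}]'; python3 -m jog '[{"fingers":0.9,"x":0,"y":1,"z":-5,"spin":0},{"fingers":0.9,"x":0,"y":0,"z":0,"spin":0}]';  python3 - <<'E'
from h import *
go(.55,.027,.13,96)
E
```

```text
time: 12.28
tool_pos: [0.5246, 0.0734, 0.4749]
tool_rot: [-1.519, 1.57, 0.159]
contact_force: [1.2, 1.1, -0.8]
opening: 0.0276
time: 12.52
tool_pos: [0.5255, 0.0664, 0.4744]
tool_rot: [2.929, 1.568, -1.69]
contact_force: [0.7, 1.3, -0.7]
opening: 0.0275
shift cm [18.5 -2.1 -4.1] jaw head 95.4 spin -0.6407581861707001 q1,q6 [ -1.1 -96.4] grasp [0.525 0.066 0.315] down [-0.    -0.003 -1.   ]
```

```bash
python3 -m jog '[{"fingers":0.9,"x":5,"y":-1.2,"z":-1.6,"spin":-0.6},{"fingers":0.9,"x":10,"y":-2.4,"z":-3,"spin":-0.6},{"fingers":0.9,"x":15,"y":-3.7,"z":-4.1,"spin":-0.6},{"fingers":0.9,"x":17.8,"y":-3.7,"z":-4.1,"spin":-0.6},{"fingers":0.9,"x":17.8,"y":-3.7,"z":-4.1,"spin":-0.6}]';  python3 - <<'E'
from h import *
go(.565,.028,.105,96); print(robot.observe()['contact_force'])
s=shot('side'); t=shot('top'); w=shot('wrist')
a=cv2.resize(s['color'][160:280,230:390],(400,300)); b=cv2.resize(t['color'][150:300,320:520],(400,300)); c=cv2.resize(w['color'],(400,300))
cv2.imwrite('pics/d.png',np.vstack([np.hstack([a,b]),np.hstack([c,c*0])])[:,:,::-1])
E
```

```text
time: 13.15
tool_pos: [0.565, 0.0384, 0.2944]
tool_rot: [1.397, 1.566, 3.088]
contact_force: [0.4, -0.2, -0.9]
opening: 0.0271
shift cm [ 3.   0.1 -1. ] jaw head 96.9 spin 0.909390329467044 q1,q6 [  -3.9 -100.8] grasp [0.564 0.038 0.135] down [-0.005  0.    -1.   ]
[ 0.38159696 -0.21800853 -0.89166837]
```

View pics/d.png

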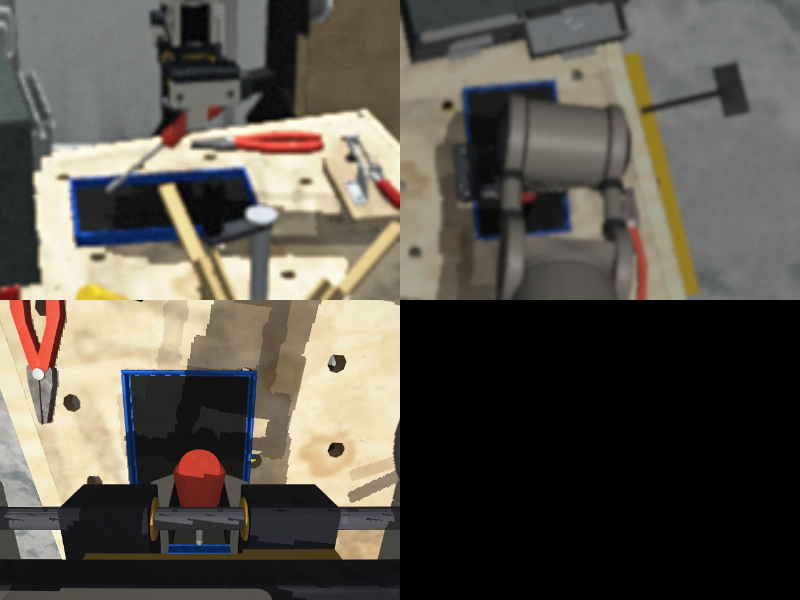

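The side view shows the driver held blade-down over the tray, and the wrist view shows it aligned with the tray. I'll lower it with a light grip so it pivots flat, pulling back slightly.

```bash
python3 -m jog '[{"fingers":0.9,"x":1.5,"y":0,"z":-1,"spin":0.9},{"fingers":0.9,"x":3,"y":0,"z":-1,"spin":0.9},{"fingers":0.9,"x":4,"y":0,"z":-1,"spin":0.9},{"fingers":0.9,"x":5,"y":0.1,"z":-1,"spin":0.9},{"fingers":0.9,"x":5.5,"y":0.1,"z":-1,"spin":0.9}]' 3;  python3 - <<'E'
from h import *
go(.545,.027,.027,96); print(robot.observe()['contact_force'])
s=shot('side'); w=shot('wrist')
print([robot.look_for(n,s)[:1] for n in('red_tip','red_handle')], px(s,pose()[:3,3]-[0,0,.16]))
a=cv2.resize(s['color'][180:260,250:350],(400,320)); c=cv2.resize(w['color'],(400,320))
cv2.imwrite('pics/e.png',np.hstack([a,c])[:,:,::-1])
E
```

```text
time: 13.92
tool_pos: [0.5655, 0.0286, 0.2404]
tool_rot: [1.453, 1.57, 3.129]
contact_force: [-0.8, -0.5, -1.0]
opening: 0.0276
shift cm [5.4 2.1 0.1] jaw head 96.0 spin 0.034062809471052446 q1,q6 [  -4.9 -100.9] grasp [0.565 0.029 0.081] down [-0.001  0.    -1.   ]
[-0.82284397 -0.49879015 -1.04929966]
[[{'xy': [300.7, 222.3], 'conf': 0.73}], [{'xy': [302.0, 226.1], 'conf': 0.67}]] [305.5 219.6]
```

View pics/e.png

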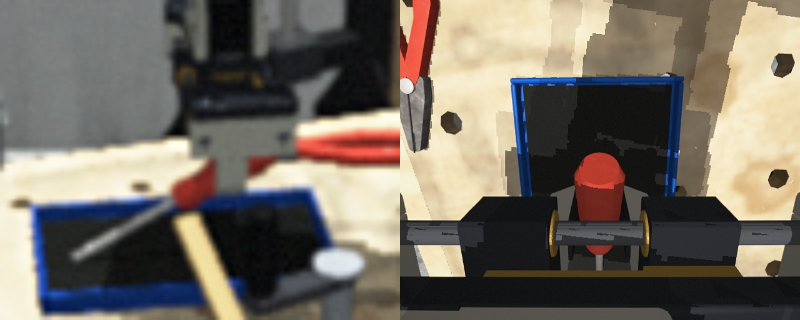

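It is pivoting well, now about 30°, and the force is about 1 N. Continuing down.

```bash
python3 -m jog '[{"fingers":0.9,"x":1.2,"y":0.6,"z":0,"spin":0},{"fingers":0.9,"x":2.4,"y":1.2,"z":0,"spin":0},{"fingers":0.9,"x":3.6,"y":1.7,"z":0,"spin":0},{"fingers":0.9,"x":4.6,"y":2,"z":0,"spin":0},{"fingers":0.9,"x":5.1,"y":2.1,"z":0,"spin":0}]' 3;  python3 - <<'E'
from h import *
go(.545,.027,.027,96); print(robot.observe()['contact_force'])
s=shot('side'); w=shot('wrist')
a=cv2.resize(s['color'][180:260,250:350],(400,320)); c=cv2.resize(w['color'],(400,320))
cv2.imwrite('pics/f.png',np.hstack([a,c])[:,:,::-1])
E
```

```text
time: 14.75
tool_pos: [0.5445, 0.0262, 0.1894]
tool_rot: [1.459, 1.57, 3.135]
contact_force: [-0.4, 0.2, -0.5]
opening: 0.0278
shift cm [ 0.3 -0.1  0.1] jaw head 96.0 spin 0.01961158655412021 q1,q6 [  -5.3 -101.3] grasp [0.544 0.026 0.03 ] down [-0.001  0.    -1.   ]
[-0.36788704  0.18989302 -0.4758003 ]
```

View pics/f.png

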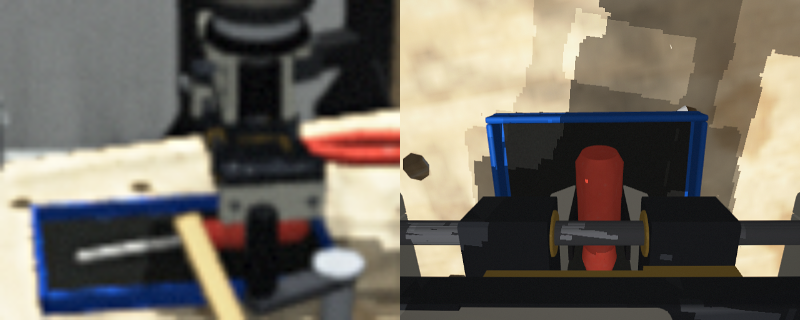

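It is almost flat. I'll go 4 mm lower, open, rise and look.

```bash
python3 -m jog '[{"fingers":0.9,"x":0.4,"y":0,"z":0,"spin":0},{"fingers":0.9,"x":0.4,"y":0,"z":0,"spin":0},{"fingers":0.5,"x":0.4,"y":0,"z":0,"spin":0},{"fingers":0.5,"x":0.4,"y":0,"z":0,"spin":0},{"fingers":0.5,"x":0.4,"y":0,"z":0,"spin":0}]' 3;python3 -m jog '[{"fingers":0.5,"x":-2,"y":0,"z":0,"spin":0},{"fingers":0.5,"x":-7,"y":0,"z":0,"spin":0},{"fingers":0.5,"x":-13,"y":0,"z":0,"spin":0},{"fingers":0.5,"x":-19,"y":0,"z":0,"spin":0},{"fingers":0.5,"x":-24,"y":4,"z":0,"spin":0}]'; python3 -m jog '[{"fingers":0.5,"x":0,"y":9,"z":0,"spin":0},{"fingers":0.5,"x":0,"y":9,"z":0,"spin":0},{"fingers":0.5,"x":0,"y":9,"z":0,"spin":0}]'; python3 - <<'E'
from h import *
s=shot('side'); w=shot('wrist'); t=shot('top')
for n in('red_tip','red_butt','red_handle','red_driver'): print(n,[[(np.round(d['xy'],1).tolist(),round(d['conf'],2),at(p,d['xy'],.015)) for d in robot.look_for(n,p)[:1]] for p in (s,w,t)])
print(robot.observe()['contact_force'],pose()[:3,3])
a=cv2.resize(s['color'][180:360,240:420],(400,400)); c=cv2.resize(w['color'],(400,300)); c=np.vstack([c,np.zeros((100,400,3),np.uint8)])
cv2.imwrite('pics/g.png',np.hstack([a,c])[:,:,::-1])
E
```

```text
time: 15.48
tool_pos: [0.5449, 0.0263, 0.1864]
tool_rot: [-2.068, 1.57, -0.392]
contact_force: [-0.2, -0.2, 0.3]
opening: 0.0456
time: 16.1
tool_pos: [0.5066, 0.0221, 0.4276]
tool_rot: [-1.801, 1.567, -0.125]
contact_force: [1.1, -0.5, -0.4]
opening: 0.0461
time: 16.48
tool_pos: [0.4151, 0.0128, 0.4258]
tool_rot: [-1.924, 1.57, -0.249]
contact_force: [0.6, 0.3, -0.1]
opening: 0.0459
red_tip [[([306.5, 236.1], 0.71, array([0.5624, 0.0091, 0.015 ]))], [([321.4, 309.3], 0.68, array([0.539 , 0.0282, 0.015 ]))], [([378.4, 244.5], 0.81, array([0.5535, 0.0309, 0.015 ]))]]
red_butt [[([308.8, 239.5], 0.7, array([0.5561, 0.0297, 0.015 ]))], [], [([379.6, 243.6], 0.69, array([0.5561, 0.0275, 0.015 ]))]]
red_handle [[([308.7, 237.6], 0.55, array([0.556 , 0.0183, 0.015 ]))], [([318.4, 309.1], 0.62, array([0.5391, 0.025 , 0.015 ]))], [([376.8, 245.9], 0.53, array([0.5494, 0.0354, 0.015 ]))]]
red_driver [[([306.0, 243.2], 0.58, array([0.5649, 0.0513, 0.015 ]))], [([317.0, 309.0], 0.73, array([0.5391, 0.0235, 0.015 ]))], [([378.4, 245.9], 0.58, array([0.5495, 0.0309, 0.015 ]))]]
[-0.09001529 -0.37810254  0.15908357] [0.41655494 0.01274077 0.42503258]
```

View pics/g.png

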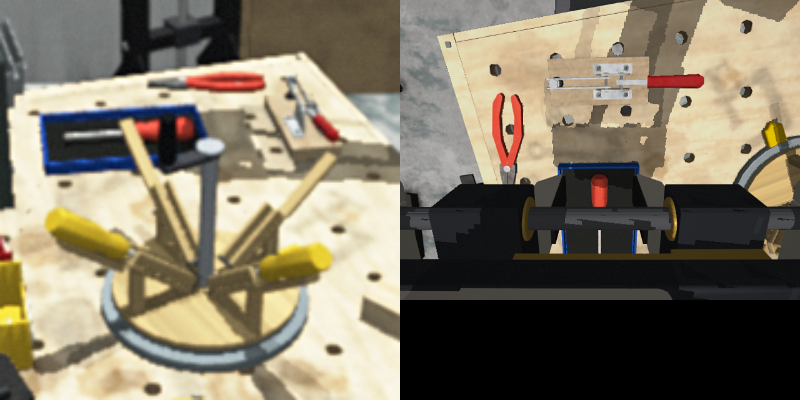

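The driver lies flat inside the tray, with its tip at crop (65,137) and butt at (192,128). Both yellows are seated, and the pliers are untouched. I'll check the end positions in the tray frame, then hand in.

```bash
python3 - <<'E'
from h import *
s=shot('side'); c=np.array([.5944,.0313]); a=np.radians(6); M=np.array([[np.cos(a),np.sin(a)],[-np.sin(a),np.cos(a)]])
P=[at(s,uv,z)[:2] for uv,z in (((269.2,241.6),.012),((326.4,237.6),.018))]
print([(M@(p-c)).round(3) for p in P],np.linalg.norm(P[0]-P[1]).round(3))
t=shot('top'); print([(robot.look_for(n,t) or [{}])[0].get('xy') for n in('tape_measure','pliers')])
print(robot.observe()['contact_force'],robot.observe()['time'])
print(robot.hand_in())
E
```

```text
[array([ 0.079, -0.005]), array([-0.091,  0.003])] 0.171
[[183.6, 238.0], [432.5, 260.8]]
[-0.72748084 -0.9522219  -0.25172227] 17.425
the job is handed in; nothing more can be done
None
```

The red screwdriver lies flat in the blue tray and the job was handed in at about 17.4 s. No verdict was reported.

I turned the carousel about 180° counter-clockwise by the crank post and let it rest with the red screwdriver at the pointer. Then I lifted the red screwdriver out and lowered it with a 3 N grip so it pivoted flat before I let go.

- **Carousel:** the red cradle stood at about 210°. The pointer's centre was hidden under the driver; I put it at about 213° from its visible edge, well within the 15° allowed.
- **Tray:** in the tray frame the tip is at (+0.079, −0.005) m and the butt at (−0.091, 0.003) m. Both are inside the walls, and the measured length of 171 mm matches the tool.
- **Yellow screwdrivers:** the last side view shows both in their cradles.
- **Bystanders:** the tape measure was found within 2 px of where it started.
- **Disagreement:** the network placed the pliers 17 px from their first position. The arm was probably covering part of them; the pictures showed them in place and nothing went near them.
- **Networks on the driver:** their red tip and butt points after placing were wrong (both fell mid-handle), so I read the ends from the side picture instead.

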